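# Close up the pipe clamps

## Task

Get this strut ready for bolting: each of the three pipes must end up with one green upper clamp half seated fully down over it, square on its lower half, and one steel cover plate flat and square on top so that the bolt holes line up; set the parts down gently, do not drop them. See what each pipe still lacks, fetch only those parts from the sloped rack, and leave the parts already fitted, the spare cover plate, the small black clamp half and everything else on the bench where they are.

Things in the scene. Friction and masses are not known exactly. Their poses are not given: they have to be found in the camera images.
- top_a (a point): the point 36 mm above seat_a, where the top of a seated upper half is: place of the cover plate's origin. Same axes as seat_a.
- top_b (a point): the point 36 mm above seat_b, where the top of a seated upper half is: place of the cover plate's origin. Same axes as seat_b.
- top_c (a point): the point 36 mm above seat_c, where the top of a seated upper half is: place of the cover plate's origin. Same axes as seat_c.
- seat_a (a point): the strut's +y end lower clamp half on the strut: centre of its joint face, on the pipe's axis, 63 mm above the bench. x along the pipe, y along the strut, z up. A seated upper half has its origin here and x along the pipe (either way round); its cover plate's origin lies 36 mm above, at top_a.
- seat_b (a point): the middle lower clamp half on the strut: centre of its joint face, on the pipe's axis, 63 mm above the bench. x along the pipe, y along the strut, z up. A seated upper half has its origin here and x along the pipe (either way round); its cover plate's origin lies 36 mm above, at top_b.
- seat_c (a point): the strut's -y end lower clamp half on the strut: centre of its joint face, on the pipe's axis, 63 mm above the bench. x along the pipe, y along the strut, z up. A seated upper half has its origin here and x along the pipe (either way round); its cover plate's origin lies 36 mm above, at top_c.
- half_1: loose green plastic upper clamp half, 104 long (y, across the pipe) x 50 (x, along the bore) x 36 mm high (z), about 160 g, all alike. Origin: centre of its lower joint face. A half-round bore, radius 22.5 mm, along x under it leaves two feet and 13 mm of solid over the bore; dark bolt holes in the top at y = +-37 mm. Starts seated on a clamp or lying in a lane of the sloped rack: read its pose.
- half_2: loose green plastic upper clamp half, 104 long (y, across the pipe) x 50 (x, along the bore) x 36 mm high (z), about 160 g, all alike. Origin: centre of its lower joint face. A half-round bore, radius 22.5 mm, along x under it leaves two feet and 13 mm of solid over the bore; dark bolt holes in the top at y = +-37 mm. Starts seated on a clamp or lying in a lane of the sloped rack: read its pose.
- half_3: loose green plastic upper clamp half, 104 long (y, across the pipe) x 50 (x, along the bore) x 36 mm high (z), about 160 g, all alike. Origin: centre of its lower joint face. A half-round bore, radius 22.5 mm, along x under it leaves two feet and 13 mm of solid over the bore; dark bolt holes in the top at y = +-37 mm. Starts seated on a clamp or lying in a lane of the sloped rack: read its pose.
- cover_1: loose zinc-grey steel cover plate 104 (y) x 50 (x) x 10 mm thick (z), about 400 g, dark bolt holes at y = +-37 mm. Origin: centre of its underside. Starts on a fitted clamp half or in the pile of plates in a lane of the sloped rack: read its pose.
- cover_2: loose zinc-grey steel cover plate 104 (y) x 50 (x) x 10 mm thick (z), about 400 g, dark bolt holes at y = +-37 mm. Origin: centre of its underside. Starts on a fitted clamp half or in the pile of plates in a lane of the sloped rack: read its pose.
- cover_3: loose zinc-grey steel cover plate 104 (y) x 50 (x) x 10 mm thick (z), about 400 g, dark bolt holes at y = +-37 mm. Origin: centre of its underside. Starts on a fitted clamp half or in the pile of plates in a lane of the sloped rack: read its pose.
- cover_4: loose zinc-grey steel cover plate 104 (y) x 50 (x) x 10 mm thick (z), about 400 g, dark bolt holes at y = +-37 mm. Origin: centre of its underside. Starts on a fitted clamp half or in the pile of plates in a lane of the sloped rack: read its pose.
- small_half: loose black upper clamp half of a smaller size, 80 x 44 x 30 mm, for a 27 mm pipe: fits none of these pipes. Lies in a lane of the sloped rack and stays there. Axes as for the green halves.
- strut: fixed steel channel 420 long (y), 41 wide, 21 mm high, with three green lower clamp halves (104 x 50) 122 mm apart; in each lies an identical steel pipe stub, diameter 42 mm, 150 mm long along x. Origin: centre of the underside, on the bench. Left or right of the rack.
- deck (a point): on the deck surface of the blue rack, mid-width, 78 mm above the bench; axes are the rack's (z up, x away from the robot). The deck rises 30 degrees along +x; it runs 62 mm down and 68 mm up the slope from here. Lanes at y = -100, 0, +100 mm, ridges between 6 mm high; one has a green half, one the small half, one three piled cover plates, in any order.
- parts_rack: the fixed blue sloped rack, 320 mm wide (y). Origin: centre of its underside on the bench, 78 mm below deck, same axes. Its parts lie on the slope, long side down the slope, against or just above a lip at the lower edge, 38 mm high and square to the deck.
- impact_wrench: loose red and black cordless impact wrench standing on its battery behind the work, foot 125 x 78 mm, 230 mm high; its round nose reaches 137 mm along -x and its back 85 mm along +x from the origin at 158 to 230 mm height; bystander. Origin: centre of the underside.
- sealant_can: loose metal can, 72 mm diameter, 85 mm high, nearer the robot; bystander. Origin: centre of the underside.
- nipple: loose steel pipe nipple standing upright in the gap between strut and parts rack, 33 mm diameter, 95 mm high; bystander. Origin: centre of the underside.
- ball_valve: loose brass ball valve with a green lever, about 130 x 46 mm, 62 mm high, nearer the robot; bystander. Origin: centre of the underside.
- brass_tee: loose brass tee fitting, 90 x 48 mm, 74 mm high, behind the work; bystander. Origin: centre of the underside.
There are look-alikes about, which are no part of the job. Leave any blue, orange or pink look-alike of the cover_4 alone.

How it is judged:
By the outcome, as a careful person would: the job done as asked, in the order asked, and still so for the second after the job is handed in, with the robot touching nothing.
It also fails if it takes over 72 s, if anything falls off the work surface, if the arm or the gripper's body presses on something with over 40 N, if the wrist force passes 120 N, or if a joint passes its speed limit or range.

## Robot

A 6-joint arm with a two-finger parallel gripper is mounted at the origin on the work surface. World frame = base frame: x ahead of the robot, y to its left, z up, the work surface at z = 0. Lengths are in mm, angles in rad, forces in N, time in s.
With the tool pointing down it reaches from about 275 to 825 mm from the base axis. Payload 5.2 kg.
Tool frame: the origin (TCP) lies at the very end of the fingers, on their centre line; the grasp point (between the pads) lies 19 mm behind it; z points along the fingers, y is the line along which they close (so a half turn about z gives the same grasp; the last joint's range is limited). The gripper opens to 93 mm and grips with 3 to 60 N. Pads are 15 mm wide; open, the fingers measure 128 mm over their backs; the gripper's body (75 mm by 188 mm) begins 65 mm behind the grasp point.
Start: joints at [-1.328, 0.259, 1.535, -0, 1.348, -0.203], TCP at [237.169, -496.242, 218.653] pointing down, gripper open.
Joint ranges: [-3.14, 3.14], [-0.91, 2.08], [0.19, 2.58], [-1.22, 4.36], [0.22, 2.71], [-3.12, 3.12]. Speed limits (rad/s): [2.57, 2.57, 3.14, 3.14, 3.14, 3.14].

## Interface

Orientations are given as [roll, pitch, yaw] about the fixed x, y, z axes, in that order (R = Rz(yaw) Ry(pitch) Rx(roll)).
In Python, from bench import robot gives the robot as it stands. The module is installed in compiled form; this text tells all that it offers. Calls block until the motion is done:
- robot.move_ptp(position, orientation): joint-space move of the TCP to a pose.
- robot.move_linear(position, ori=None, speed=150, f_stop=None): straight line of the TCP; ori=None keeps the orientation; speed is the mean speed in mm/s. With f_stop (N) it stops when the force on the tool has changed by that much, and returns True; else False.
- robot.move_j(angles): joint-space move.
- robot.move_gripper(opening): opening from 0.0 (shut) to 1.0 (fully open); the grip force is fixed at half the most; returns when the fingers have stopped.
- robot.sleep(seconds).
- robot.inverse_kinematics(position, orientation): joint angles nearest the present ones, or None.
- robot.get_image(name): name is "scene" or "top" or "wrist"; returns a dict with "img" (384x512x3 uint8, blue, green, red), "fovy" (degrees; the focal length in pixels is half the picture's height over the tangent of half this angle, whatever the lens; pixels are square), "cx", "cy" (the principal point, pixels), "eye" and "orientation" of the camera in the world. Camera axes: x right, y down, z forward; pixel columns grow to the right and rows downward; lengths in mm; the calibration is good to about 2 mm. A picture is of the moment at which its call begins. There is no depth.
A pose or a line that the arm cannot do raises robot.MotionError and nothing moves.
- robot.hand_in(): hands the job in; it is judged then, once.
Readings, each from a call of its own:
- robot.current_t(): time.
- robot.current_qpos(): joint angles.
- robot.current_joint_vel(): joint speeds.
- robot.current_joint_efforts(): joint torques, N m.
- robot.current_tcp_pos(): TCP position.
- robot.current_eef_rot(): TCP orientation.
- robot.current_contact_force(): force on the tool from outside, world axes, zero at the start.
- robot.current_ft_torque(): the same for the moment, N m.
- robot.current_gripper_width(): opening from 0.0 (shut) to 1.0 (fully open).
- robot.current_finger_force(): force on a finger pad.
Only numpy, scipy, OpenCV 4.12 (cv2) and the standard library are available. Lean on these libraries where they do the work, as an engineer would, in place of code of your own. Each camera call takes 0.05 s, during which the arm holds its last target. There are 200 camera calls.

## Working session

There is one attempt and no reset: what is moved stays moved. The work goes in short steps, each a Python script; the robot and the scene stay as the last script left them, time stands still between calls to the robot, and variables do not carry over. Pictures are saved under pics/ and viewed, at most 10 in all, crops included, and the job is handed in when it is done.

```bash
mkdir -p pics
python3 - <<'E'
from bench import robot
import cv2,numpy as np
for n in("scene","top","wrist"):
    d=robot.get_image(n); cv2.imwrite(f"pics/{n}0.png",d["img"]); print(n,d["fovy"],d["cx"],d["cy"],d["eye"],d["orientation"],[k for k in d])
print(robot.current_t())
E
```

```text
scene 56.41089406106074 251.9357126858918 192.37805243122648 [1070.14476511  449.73966446  726.58641437] [-2.31003305  0.00237185  2.28786514] ['img', 'fovy', 'cx', 'cy', 'eye', 'orientation']
top 43.713944890006 253.81046413490895 189.5897132653101 [ 263.29287642   11.20613658 1602.51782223] [-2.93860182  0.00308585 -1.54445321] ['img', 'fovy', 'cx', 'cy', 'eye', 'orientation']
wrist 68.00676219502856 254.8830959144493 195.0320787347833 [ 297.98019236 -468.06480714  383.69603545] [ 2.89606009e+00  9.71447056e-04 -1.12468627e+00] ['img', 'fovy', 'cx', 'cy', 'eye', 'orientation']
0.15
```

View pics/scene0.png

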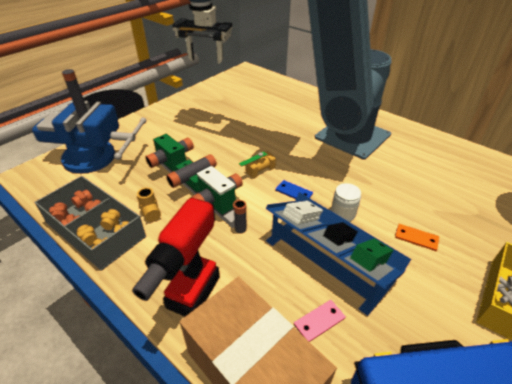

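View pics/top0.png

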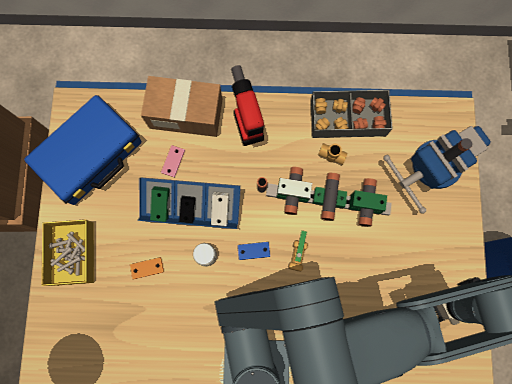

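The scene view shows the rack with white plates at (303,211), the black half at (342,233) and the green half at (371,253). On the strut, the plate is at (215,180), a bare pipe at (195,170) and a green half at (170,150). 

In the top view (up = +x, left = +y), the strut clamps are a (294,189) with a cover, b (330,196) apparently bare, and c (368,201) with a green half and no cover. The rack lanes are green (160,204), black (188,208) and plates (220,208). The look-alikes are pink (173,160), orange (147,268) and blue (254,251). Next I'll get rough positions and take close wrist views.

```bash
cat > h.py <<'E'
from bench import robot
import cv2,numpy as np,pickle
from scipy.spatial.transform import Rotation as R
def f(d): return d["img"].shape[0]/2/np.tan(np.radians(d["fovy"])/2)
def ray(d,p):
    p=np.atleast_2d(np.asarray(p,float)); k=f(d)
    v=np.c_[(p[:,0]-d["cx"])/k,(p[:,1]-d["cy"])/k,np.ones(len(p))]
    return np.array(d["eye"]),R.from_euler("xyz",d["orientation"]).apply(v)
def onz(d,p,z):
    e,v=ray(d,p); return e+v*((z-e[2])/v[:,2])[:,None]
def proj(d,X):
    c=R.from_euler("xyz",d["orientation"]).inv().apply(np.atleast_2d(X)-np.array(d["eye"])); return c[:,:2]/c[:,2:]*f(d)+[d["cx"],d["cy"]]
def snap(n,name):
    d=robot.get_image(n); pickle.dump(d,open(f"pics/{name}.pkl","wb")); cv2.imwrite(f"pics/{name}.png",d["img"]); return d
def load(name): return pickle.load(open(f"pics/{name}.pkl","rb"))
E
python3 - <<'E'
from h import *
np.set_printoptions(precision=1,suppress=True)
d=snap("top","top1"); snap("scene","scene1")
print(R.from_euler("xyz",robot.current_eef_rot()).as_matrix(),robot.current_eef_rot())
print("a,b,c",onz(d,[[294,189],[330,196],[368,201]],[105][0]))
print("b low",onz(d,[[330,196]],84))
print("lanes",onz(d,[[160,204],[188,208],[220,208]],100))
print("nip,wrench,can,valve,tee",onz(d,[[262,185],[250,130],[205,254],[300,250],[333,153]],80))
print("rackcorners", onz(d,[[140,222],[238,228],[241,186],[141,179]],[80][0]))
E
```

```text
[[ 0.9  0.4 -0. ]
 [ 0.4 -0.9  0. ]
 [ 0.  -0.  -1. ]] [-3.1 -0.   0.4]
a,b,c [[ 576.5 -104.3  105. ]
 [ 556.7 -219.1  105. ]
 [ 543.6 -339.6  105. ]]
b low [[ 560.8 -222.3   84. ]]
lanes [[517.8 321.6 100. ]
 [507.2 231.7 100. ]
 [509.8 129.9 100. ]]
nip,wrench,can,valve,tee [[ 592.4   -2.1   80. ]
 [ 778.8   42.2   80. ]
 [ 364.7  172.9   80. ]
 [ 385.1 -127.1   80. ]
 [ 706.3 -233.7   80. ]]
rackcorners [[461.  386.   80. ]
 [449.9  71.4  80. ]
 [587.3  66.1  80. ]
 [602.3 393.3  80. ]]
```

Run:
```python
from h import *
robot.move_ptp([520,-215,250],[np.pi,0,0]); robot.sleep(.2); snap("wrist","ws"); print(robot.current_qpos(),robot.current_t())
robot.move_ptp([440,225,280],[np.pi,0,0]); robot.sleep(.2); snap("wrist","wr"); snap("top","top2");print(robot.current_qpos(),robot.current_t())
a=cv2.imread("pics/ws.png");b=cv2.imread("pics/wr.png")
cv2.imwrite("pics/pair.png",cv2.resize(np.vstack([a,b]),None,fx=.78,fy=.78))
```

```text
[-5.91807226e-01  2.63048510e-01  1.45244404e+00 -8.46150968e-05
  1.42634103e+00  9.80336102e-01] 1.9833
[ 2.45337474e-01  1.21460076e-01  1.55657347e+00 -4.89404072e-05
  1.46377716e+00  1.81731313e+00] 3.925
```

View pics/pair.png

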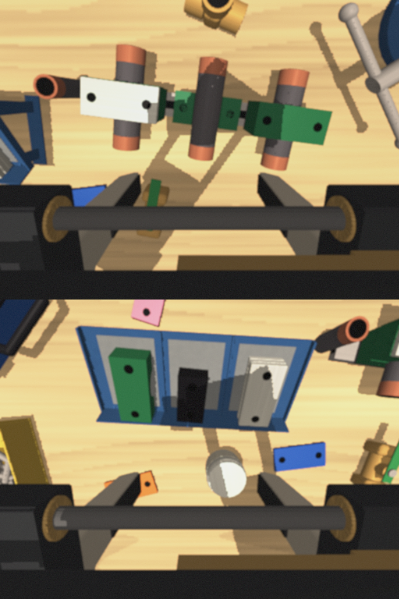

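The upper image, over the strut, shows:
- plate on clamp a with holes at about (91,97) and (147,104)
- bare pipe b at (207,108)
- green half c with holes at (267,120) and (320,127), no cover

The lower image, over the rack, shows the green half with holes at (129,369) and (134,413), the black half at (192,395), and the plate pile with holes at (267,375) and (256,419). Now I'll measure hole centroids.

```bash
cat >> h.py <<'E'
def blob(d,p,r=9):
    # dark blob centroid near p: darkness relative to local median brightness
    g=d["img"].max(2).astype(float); x,y=map(int,np.round(p)); w=g[y-r:y+r+1,x-r:x+r+1]
    med=np.median(w); m=((w<med*.6)).astype(np.uint8)
    n,l,s,c=cv2.connectedComponentsWithStats(m)
    if n<2: return None
    i=1+np.argmin([np.hypot(*(c[i]-r))-.05*s[i,4] for i in range(1,n)])
    wt=np.where(l==i,med-w,0); yy,xx=np.mgrid[:2*r+1,:2*r+1]
    return np.array([x-r+(wt*xx).sum()/wt.sum(),y-r+(wt*yy).sum()/wt.sum(),s[i,4]])
E
python3 - <<'E'
from h import *
np.set_printoptions(precision=1,suppress=True)
s=load("ws");t=load("top2");r=load("wr");sc=load("scene1")
def rep(n,d,pts,z):
    b=[blob(d,p) for p in pts]; print(n,b)
    X=onz(d,[q[:2] for q in b],z); v=X[1]-X[0]; print("  ",X[:,:2].ravel(),"mid",X.mean(0)[:2],"len",np.hypot(*v[:2]),"dir",np.degrees(np.arctan2(v[1],v[0]))); return X
k=1/.78
rep("a ws",s,np.array([[91,97],[147,104]])*k,109)
rep("c ws",s,np.array([[267,120],[320,127]])*k,99)
rep("b ws",s,np.array([[182,106],[231,114]])*k,63)
h=proj(t,[[571,-68,109],[565,-141,109],[547,-305,99],[541,-378,99]]);print(h)
for n,d in(("ws",s),("wr",r)):
    w=d["img"];x0,y0,x1,y1=(90,40,440,230) if n=="ws" else (80,20,440,190)
    cv2.imwrite(f"pics/{n}z.png",cv2.resize(w[y0:y1,x0:x1],None,fx=2.2,fy=2.2,interpolation=cv2.INTER_CUBIC))
a=cv2.imread("pics/wsz.png");b=cv2.imread("pics/wrz.png");W=a.shape[1];b=np.hstack([b[:,:W],np.zeros((b.shape[0],max(0,W-b.shape[1]),3),np.uint8)])
o=np.vstack([a,b]);print(o.shape);cv2.imwrite("pics/zoom.png",o[:,:] if o.shape[0]<600 else cv2.resize(o,None,fx=598/o.shape[0],fy=598/o.shape[0]))
print(598/o.shape[0]*2.2, a.shape)
E
```

```text
a ws [array([116.6, 124.3, 103. ]), array([187.7, 134. ,  92. ])]
   [ 586.6  -72.6  576.5 -146.4] mid [ 581.5 -109.5] len 74.46729430210526 dir -97.75151081733819
c ws [array([341.9, 154.1,  92. ]), array([407. , 162.8,  91. ])]
   [ 554.2 -313.5  544.5 -386.8] mid [ 549.3 -350.1] len 73.90308729345003 dir -97.60408709650963
b ws [array([231.5, 139.3,   6. ]), array([297.5, 144.5,   4. ])]
   [ 568.6 -188.7  562.2 -269.3] mid [ 565.4 -229. ] len 80.85186871546962 dir -94.50527631862009
[[282.7 190.2]
 [305.6 192.6]
 [356.7 200. ]
 [379.7 202.5]]
(792, 770, 3)
1.6611111111111114 (418, 770, 3)
```

View pics/zoom.png

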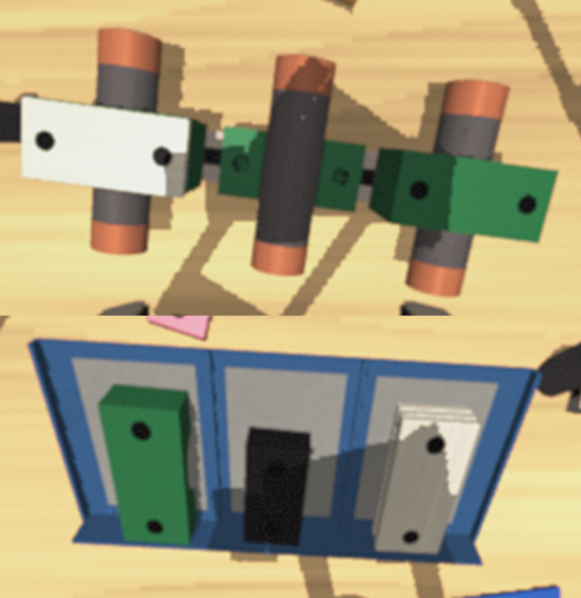

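The zoom confirms that b is bare, with its lower-half holes at zoom (240,162) and (341,177). c has its half only, and a has a half and a cover. The rack pile holds three white plates, with the top plate's holes at (435,445) and (411,537), and the green half's holes are at (140,430) and (154,527). The plates to avoid are blue, orange, pink and the fitted cover on a. I choose the top plates of the grey pile in the −y lane. Next I'll triangulate the rack parts.

Run:
```python
from h import *
np.set_printoptions(precision=1,suppress=True)
s=load("ws");t=load("top1");r=load("wr");sc=load("scene1");t2=load("top2")
def tri(ds,ps):
    A=np.zeros((3,3));b=np.zeros(3)
    for d,p in zip(ds,ps):
        e,v=ray(d,p[:2]);v=v[0]/np.linalg.norm(v[0]);P=np.eye(3)-np.outer(v,v);A+=P;b+=P@e
    return np.linalg.solve(A,b)
k=1.661
bb=[np.array([90+x/k,40+y/k]) for x,y in((240,162),(341,177))]
bq=[blob(s,p,5) for p in bb];print("b",bq,onz(s,[q[:2] for q in bq],63) if all(q is not None for q in bq) else onz(s,bb,63))
for n,X in(("a",[[586.6,-72.6,109],[576.5,-146.4,109]]),("c",[[554.2,-313.5,99],[544.5,-386.8,99]])):
    for d,nm in((t,"top"),(sc,"scene")):
        p=proj(d,X);q=[blob(d,u,5) for u in p];print(n,nm,p.ravel(),q)
        if all(u is not None for u in q): x=onz(d,[u[:2] for u in q],X[0][2]);print("   mid",x.mean(0),np.linalg.norm(x[1]-x[0]))
for n,pts in(("half",[(140,430),(154,527)]),("pile",[(435,445),(411,537)])):
    T=[]
    for x,y in pts:
        q=blob(r,(80+x/k,20+(y-315.6)/k),7); X0=onz(r,[q[:2]],120)[0]
        # search line in top: use guess heights
        p=proj(t,[onz(r,[q[:2]],135 if y<480 else 98)[0]])[0]; qt=blob(t,p,4)
        print(n,q,"top guess",p,qt)
        if qt is not None: T.append(tri([r,t],[q,qt])); print("   ",T[-1])
    if len(T)==2: v=T[0]-T[1];print("  len",np.linalg.norm(v),"slope",np.degrees(np.arctan2(v[2],np.hypot(v[0],v[1]))),"yaw",np.degrees(np.arctan2(v[1],v[0])))
cr=[(33,340),(538,370)];p=[(80+x/k,20+(y-315.6)/k) for x,y in cr];X=onz(r,p,112);print("back corners",X,np.linalg.norm(X[1]-X[0]))
cr=[(73,541),(481,563)];p=[(80+x/k,20+(y-315.6)/k) for x,y in cr];X=onz(r,p,80);print("lip corners",X,np.linalg.norm(X[1]-X[0]))
```

```text
b [None, array([298., 145.,   1.])] [[ 570.7 -192.4   63. ]
 [ 559.7 -266.7   63. ]]
a top [284.2 185.4 307.3 189.1] [array([283.2, 185.4,  12. ]), array([306.2, 189.2,  13. ])]
   mid [ 581.3 -106.3  109. ] 74.13038451734765
a scene [223.6 184.6 206.9 171.2] [array([223.5, 184.9,   7. ]), array([207. , 171.5,   6. ])]
   mid [ 582.3 -108.6  109. ] 73.69016706578793
c top [359.3 197.9 382.4 201.4] [array([358.4, 198. ,  14. ]), array([381.5, 201.7,  13. ])]
   mid [ 548.6 -347.3   99. ] 73.8519005794482
c scene [174.2 147.4 161.5 137.2] [array([174.2, 147.6,   5. ]), array([161.8, 137.4,   5. ])]
   mid [ 549.7 -349.    99. ] 73.19898979869045
half [164.4  89.   75. ] top guess [160.1 194.3] [158.7 194.6  13. ]
    [547.2 327.1 100.3]
half [172.8 146.7  58. ] top guess [159.2 215.5] [157.7 216.3  13. ]
    [480.2 328.7  80.4]
  len 69.98652177654132 slope 16.526524718343524 yaw -1.353042902785166
pile [341.7  97.6  78. ] top guess [218.5 198.5] [219.7 199.3  13. ]
    [534.3 129.9 123.5]
pile [326.9 153.   54. ] top guess [217.8 219.4] [218.4 220.8  12. ]
    [471.3 133.5  87.2]
  len 72.76580001820086 slope 29.908087814937026 yaw -3.3193219832290417
back corners [[599.4 386.9 112. ]
 [581.6  62.9 112. ]] 324.562139729369
lip corners [[468.3 390.5  80. ]
 [450.8  74.5  80. ]] 316.5064511606219
```

```bash
cat >> h.py <<'E'
YR=np.radians(-3.15); D=np.array([532,228.3,78.])
RK=(R.from_euler("z",YR)*R.from_euler("y",-np.pi/6))   # columns: up-slope, lateral, normal
def onslope(d,p,h):
    e,v=ray(d,p); n=RK.apply([0,0,1]); X=e+v*(((D-e)@n+h)/(v@n))[:,None]; return RK.inv().apply(X-D)
E
python3 - <<'E'
from h import *
np.set_printoptions(precision=1,suppress=True)
t=load("top1");r=load("wr");sc=load("scene1")
def show(n,d,P,h):
    L=onslope(d,P,h);v=L[0]-L[1];print(n,"mid",L.mean(0),"len",np.hypot(*v[:2]),"ang",np.degrees(np.arctan2(v[1],v[0])));return L
for n,h,pr,pt in(("half",36,[(164.4,89),(172.8,146.7)],[(158.7,194.6),(157.7,216.3)]),("pile",30,[(341.7,97.6),(326.9,153)],[(219.7,199.3),(218.4,220.8)])):
    L=show(n+" wr",r,pr,h);show(n+" top",t,pt,h)
    p=proj(sc,D+RK.apply(L));q=[blob(sc,u,5) for u in p];print(p.ravel(),q)
    if all(x is not None for x in q): show(n+" sc",sc,[x[:2] for x in q],h)
# candidate grasp IK
for lane in(-98,98):
    X=D+RK.apply([0,lane,22]);o=RK*R.from_euler("x",np.pi)
    for k in(0,np.pi):
        oo=(o*R.from_euler("z",k)).as_euler("xyz");q=robot.inverse_kinematics(X,oo);print(lane,k,q)
ST=np.radians(-7.65)
for k in(90,-90):
    print(k,robot.inverse_kinematics([565,-229,90],[np.pi,0,ST+np.radians(k)]),robot.inverse_kinematics([549,-349,100],[np.pi,0,ST+np.radians(k)]))
E
```

```text
half wr mid [-8.2 92.9 36. ] len 73.88860282624772 ang -1.8520837522888045
half top mid [-8.6 96.5 36. ] len 73.90487839497447 ang -2.1509495031344152
[368.9 248.9 381.  243.8] [array([369.4, 249.5,   6. ]), array([381.5, 244.5,   6. ])]
half sc mid [-6.1 94.9 36. ] len 72.90162641731116 ang -2.064440859393027
pile wr mid [  -9.3 -100.1   30. ] len 73.88568724650732 ang 0.21570667898474655
pile top mid [-10. -97.  30.] len 73.36045879989338 ang -0.60374033500359
[297.7 207.2 312.  204.8] [array([297.5, 207.5,   2. ]), array([313.2, 202.3,  27. ])]
pile sc mid [ -19.6 -104.3   30. ] len 100.11670311762096 ang 6.291078429385426
-98 0 [ 0.1  0.1  2.2 -0.2  0.3  1.9]
-98 3.141592653589793 [ 0.1  0.1  2.2 -0.2  0.3 -1.2]
98 0 [ 0.5  0.3  1.9 -0.6  0.5  2.6]
98 3.141592653589793 [ 0.5  0.3  1.9 -0.6  0.5 -0.5]
90 [-0.6  0.5  1.6  0.   1.1 -0.4] [-0.7  0.5  1.4  0.   1.2 -0.6]
-90 [-0.6  0.5  1.6 -0.   1.1  2.7] [-0.7  0.5  1.4 -0.   1.2  2.5]
```

```bash
cat >> h.py <<'E'
SY=np.radians(-7.65); SA=np.array([581.7,-108.3]); SC=np.array([549.2,-348.9]); SB=(SA+SC)/2
def gpose(s,y,ang,h,up=0):
    o=RK*R.from_euler("z",ang,degrees=True)*R.from_euler("x",np.pi)
    return D+RK.apply([s,y,h+up]),o.as_euler("xyz")
def pick(s,y,ang,h):
    robot.move_gripper(.8)
    robot.move_ptp(*gpose(s,y,ang,h,60)); X,o=gpose(s,y,ang,h)
    robot.move_linear(X,o,speed=120); robot.sleep(.15)
    robot.move_gripper(0.0); robot.sleep(.2)
    print("width mm",robot.current_gripper_width()*93,"F",robot.current_finger_force())
    robot.move_linear(gpose(s,y,ang,h,70)[0],o,speed=100)
    print("lifted width",robot.current_gripper_width()*93,"t",robot.current_t())
OP=[np.pi,0,SY-np.pi/2]
E
python3 - <<'E'
from h import *
for a in((-8,94.8,-2,24),(-9.6,-98.5,-.2,22.5)):
    print([np.round(robot.inverse_kinematics(*gpose(*a,u)),2) for u in(0,30,70)])
pick(-8,94.8,-2,24)
robot.move_ptp([*SB,190],OP); robot.sleep(.1); print(robot.current_qpos(),robot.current_t(),robot.current_contact_force())
snap("wrist","w1");snap("scene","s1")
cv2.imwrite("pics/held.png",np.vstack([cv2.imread("pics/w1.png"),cv2.imread("pics/s1.png")])[:, :] [::1])
o=cv2.imread("pics/held.png");cv2.imwrite("pics/held.png",cv2.resize(o,None,fx=.78,fy=.78))
E
```

```text
[array([ 0.55,  0.32,  1.94, -0.61,  0.52,  2.68]), array([ 0.57,  0.27,  1.93, -0.56,  0.58,  2.65]), array([ 0.59,  0.2 ,  1.92, -0.52,  0.66,  2.61])]
[array([ 0.09,  0.14,  2.21, -0.26,  0.29,  1.95]), array([ 0.1 ,  0.06,  2.2 , -0.22,  0.37,  1.91]), array([ 0.11, -0.04,  2.19, -0.18,  0.48,  1.88])]
width mm 49.5408037408225 F 30.001317858695984
lifted width 49.55348065499117 t 7.6583
[-5.64816556e-01  3.84345666e-01  1.42781478e+00  8.92852745e-05
  1.32955798e+00  2.70818876e+00] 9.7833 [-0.14537181  0.60214182 -1.55895182]
```

View pics/held.png

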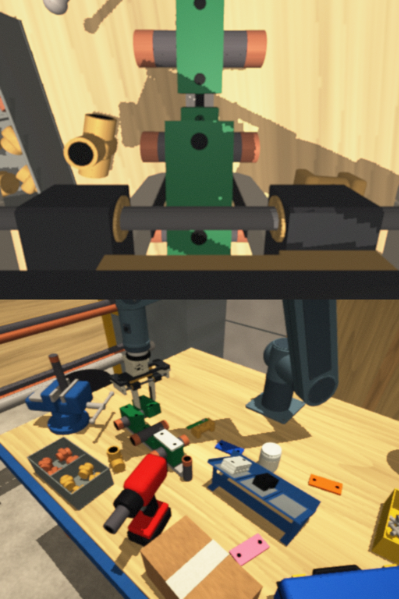

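The held half is square in the fingers, with holes at about (199,141) and (199,237), and is aligned with half c below it. I'll check the held centre and then seat it.

Run:
```python
from h import *
np.set_printoptions(precision=1,suppress=True)
w=load("w1");q=[blob(w,(199/.78,141/.78),9),blob(w,(199/.78,237/.78),9)]
X=onz(w,[u[:2] for u in q],202);v=X[1]-X[0];print(X,"mid",X.mean(0),SB,np.linalg.norm(v),np.degrees(np.arctan2(v[1],v[0])))
# c half seen from here
c=[blob(w,(200/.78,5/.78),6),blob(w,(200/.78,79/.78),9)];print(c)
if all(u is not None for u in c): Y=onz(w,[u[:2] for u in c],99);print("c mid",Y.mean(0),np.linalg.norm(Y[1]-Y[0]),SC)
robot.move_linear([*SB,120],speed=120)
print(robot.move_linear([*SB,84.5],speed=30,f_stop=8),robot.current_tcp_pos(),robot.current_contact_force(),robot.current_t())
```

```text
[[ 564.5 -264.9  202. ]
 [ 572.1 -187.9  202. ]] mid [ 568.3 -226.4  202. ] [ 565.5 -228.6] 77.38638136134627 84.31196579169587
[None, array([253.4, 106.1,  17. ])]
True [ 566.1 -228.3   86.9] [ 0.2 -0.1  3.8] 11.65
```

Contact came at tip z = 86.9 (expected 87), so it is seated. Release and check from above.

Run:
```python
from h import *
np.set_printoptions(precision=1,suppress=True)
robot.move_gripper(.8)
robot.move_linear([*SB,170],speed=150)
robot.move_ptp([520,-215,250],[np.pi,0,0]); robot.sleep(.1); s=snap("wrist","ws2"); snap("scene","s2");print(robot.current_t())
for n,X in(("a",[[586.6,-72.6,109],[576.5,-146.4,109]]),("b",[[570.4,-193,99],[560.5,-266,99]]),("c",[[554.2,-313.5,99],[544.5,-386.8,99]])):
    q=[blob(s,u,8) for u in proj(s,X)];x=onz(s,[u[:2] for u in q],X[0][2]);v=x[1]-x[0];print(n,x.mean(0),np.linalg.norm(v),np.degrees(np.arctan2(v[1],v[0])),[u[2] for u in q])
```

```text
14.7083
a [ 581.5 -109.5  109. ] 74.51990515533961 -97.89315619101907 [np.float64(98.0), np.float64(84.0)]
b [ 566.7 -227.9   99. ] 74.07017985711467 -97.59098572579494 [np.float64(86.0), np.float64(87.0)]
c [ 549.3 -350.1   99. ] 73.91406349440041 -97.61919938762946 [np.float64(87.0), np.float64(89.0)]
```

b reads about 1.3 mm in x and 1.9 mm in y off the a–c midpoint in the same view. I'll regrip and nudge it, then recheck.

Run:
```python
from h import *
np.set_printoptions(precision=1,suppress=True)
robot.move_ptp([*SB,130],OP); robot.move_linear([*SB,87.3],speed=100)
robot.move_gripper(0); print(robot.current_gripper_width()*93)
T=SB+[-1.2,-1.6]
robot.move_linear([*SB,89],speed=20); robot.move_linear([*T,89],speed=10)
print(robot.move_linear([*T,85],speed=15,f_stop=8),robot.current_tcp_pos(),robot.current_contact_force())
robot.move_gripper(.8); robot.move_linear([*T,170],speed=150)
robot.move_ptp([520,-215,250],[np.pi,0,0]); robot.sleep(.1); s=snap("wrist","ws3");print(robot.current_t())
for n,X in(("a",[[586.6,-72.6,109],[576.5,-146.4,109]]),("b",[[570.4,-193,99],[560.5,-266,99]]),("c",[[554.2,-313.5,99],[544.5,-386.8,99]])):
    q=[blob(s,u,8) for u in proj(s,X)];x=onz(s,[u[:2] for u in q],X[0][2]);v=x[1]-x[0];print(n,x.mean(0),np.linalg.norm(v),np.degrees(np.arctan2(v[1],v[0])))
```

```text
50.05030069895803
True [ 564.4 -230.3   87.7] [-0.9  1.3  4.3]
21.175
a [ 581.5 -109.5  109. ] 74.52841664121478 -97.89192102840595
b [ 565.2 -229.4   99. ] 74.05925846376766 -97.7072391832559
c [ 549.3 -350.1   99. ] 73.90818094471895 -97.66320248533967
```

b is now on the a–c midpoint to within 0.5 mm. Next, cover for b.

Run:
```python
from h import *
np.set_printoptions(precision=1,suppress=True)
pick(-9.6,-98.5,-.2,22.7)
T=SB+[-1.2,-1.6]
robot.move_ptp([*T,200],OP); robot.sleep(.1); w=snap("wrist","w4");snap("scene","s4"); print(robot.current_contact_force())
o=np.vstack([w["img"],cv2.imread("pics/s4.png")]);cv2.imwrite("pics/held2.png",cv2.resize(o,None,fx=.78,fy=.78))
```

```text
width mm 49.31846701241575 F 30.002623200416565
lifted width 49.5231849306429 t 25.1417
[ 0.3 -1.  -4.5]
```

View pics/held2.png

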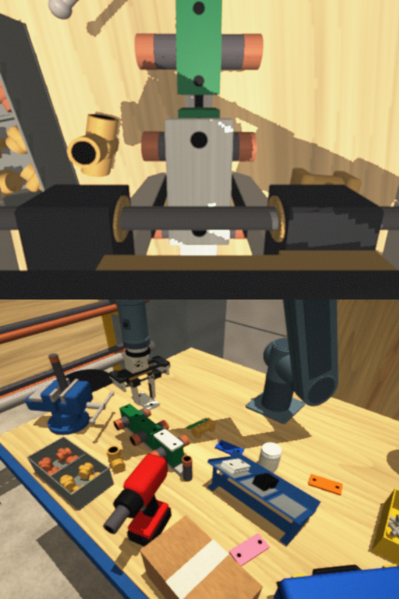

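The gripper holds a single plate, square, with holes at (199,139) and (199,231). The remaining pile is still on the rack. Placing now.

Run:
```python
from h import *
np.set_printoptions(precision=1,suppress=True)
T=SB+[-1.2,-1.6]
robot.move_linear([*T,125],speed=120)
print(robot.move_linear([*T,98.5],speed=20,f_stop=8),robot.current_tcp_pos(),robot.current_contact_force())
robot.move_gripper(.8); robot.move_linear([*T,180],speed=150)
robot.move_ptp([520,-215,250],[np.pi,0,0]); robot.sleep(.1); s=snap("wrist","ws5");print(robot.current_t())
for n,X in(("a",[[586.6,-72.6,109],[576.5,-146.4,109]]),("b",[[570.4,-193,109],[560.5,-266,109]]),("c",[[554.2,-313.5,99],[544.5,-386.8,99]])):
    q=[blob(s,u,8) for u in proj(s,X)];x=onz(s,[u[:2] for u in q],X[0][2]);v=x[1]-x[0];print(n,x.mean(0),np.linalg.norm(v),np.degrees(np.arctan2(v[1],v[0])))
robot.move_ptp([440,225,280],[np.pi,0,0]); robot.sleep(.1); r=snap("wrist","wr2");print(robot.current_t())
cands=[(-9.3+37,-100.1),(-9.3-37,-100.1)]
P=proj(r,D+RK.apply([(a,b,20) for a,b in cands])); q=[blob(r,p,9) for p in P];print(P,q)
L=onslope(r,[u[:2] for u in q],20);v=L[0]-L[1];print(L.mean(0),np.hypot(*v[:2]),np.degrees(np.arctan2(v[1],v[0])))
```

```text
True [ 564.2 -230.2  102. ] [-0.6  0.3  5.6]
31.575
a [ 581.5 -109.5  109. ] 74.48566124721026 -97.88378294020234
b [ 564.7 -230.8  109. ] 73.90851273034711 -97.42566462463215
c [ 549.3 -350.1   99. ] 73.88082418324164 -97.68017344908468
33.3667
[[340.   93.6]
 [325.5 148.6]] [array([340.2,  93.8,  79. ]), array([326.4, 148.5,  54. ])]
[  -9.3 -100.8   20. ] 73.71306840333851 0.6281227127784237
```

Run:
```python
from h import *
np.set_printoptions(precision=1,suppress=True)
pick(-8.5,-99,.2,12.7)
T=np.array([548.4,-350.9])
robot.move_ptp([*T,200],OP); robot.sleep(.1); print(robot.current_contact_force())
robot.move_linear([*T,125],speed=120)
print(robot.move_linear([*T,98.5],speed=20,f_stop=8),robot.current_tcp_pos(),robot.current_contact_force())
robot.move_gripper(.8); robot.move_linear([*T,180],speed=150)
robot.move_ptp([520,-215,250],[np.pi,0,0]); robot.sleep(.1); s=snap("wrist","ws6");snap("scene","s6");print(robot.current_t())
for n,X in(("a",[[586.6,-72.6,109],[576.5,-146.4,109]]),("b",[[570.4,-193,109],[560.5,-266,109]]),("c",[[554.2,-313.5,109],[544.5,-386.8,109]])):
    q=[blob(s,u,8) for u in proj(s,X)];x=onz(s,[u[:2] for u in q],X[0][2]);v=x[1]-x[0];print(n,x.mean(0),np.linalg.norm(v),np.degrees(np.arctan2(v[1],v[0])))
o=np.vstack([s["img"],cv2.imread("pics/s6.png")]);cv2.imwrite("pics/after.png",cv2.resize(o,None,fx=.78,fy=.78))
```

```text
width mm 49.463479033724575 F 30.001384913921356
lifted width 49.394666239944996 t 36.9333
[ 0.6  0.1 -3.4]
True [ 548.3 -350.9  102. ] [-0.3  0.1  5.9]
43.55
a [ 581.5 -109.5  109. ] 74.61382377621848 -97.87852258895151
b [ 564.7 -230.8  109. ] 73.94973974344646 -97.5414196577797
c [ 549.  -350.5  109. ] 73.85793467822921 -97.52290119492426
```

View pics/after.png

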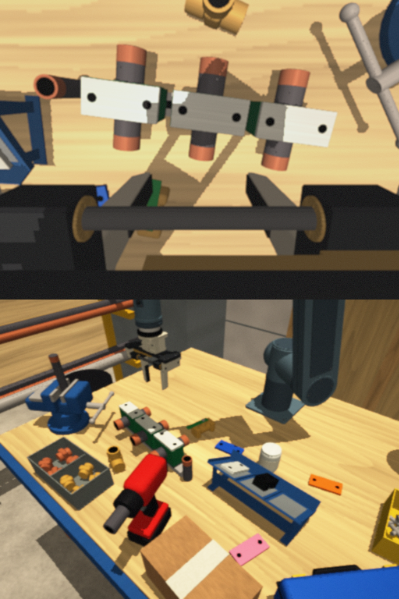

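All three covers are on, and c is within 0.5 mm. b's cover sits about 1.4 mm along the strut from its half. There is time for a gentle correction before handing in.

Run:
```python
from h import *
np.set_printoptions(precision=1,suppress=True)
T=SB+[-1.2,-1.6]; N=T+[.4,1.2]
robot.move_ptp([*T,145],OP); robot.move_linear([*T,102.3],speed=100)
robot.move_gripper(0); print(robot.current_gripper_width()*93)
robot.move_linear([*T,103.8],speed=20); robot.move_linear([*N,103.8],speed=10)
print(robot.move_linear([*N,99.5],speed=15,f_stop=8),robot.current_tcp_pos())
robot.move_gripper(.8); robot.move_linear([*N,180],speed=150)
robot.move_ptp([520,-215,250],[np.pi,0,0]); robot.sleep(.1); s=snap("wrist","ws7");print(robot.current_t())
for n,X in(("a",[[586.6,-72.6,109],[576.5,-146.4,109]]),("b",[[570.4,-193,109],[560.5,-266,109]]),("c",[[554.2,-313.5,109],[544.5,-386.8,109]])):
    q=[blob(s,u,8) for u in proj(s,X)];x=onz(s,[u[:2] for u in q],X[0][2]);v=x[1]-x[0];print(n,x.mean(0),np.linalg.norm(v),np.degrees(np.arctan2(v[1],v[0])))
b=x
if robot.current_t()<70: print(robot.hand_in())
```

```text
49.76161152336433
True [ 564.8 -229.   102.8]
49.9083
a [ 581.5 -109.5  109. ] 74.51593583600118 -97.86326266798743
b [ 565.4 -229.5  109. ] 73.9855271464957 -97.55665815187002
c [ 549.1 -350.4  109. ] 74.00633947603664 -97.60920754833606
the job is handed in; nothing more can be done
None
```

All three pipes now have a seated green half with a steel cover on top: pipe b got a half and a cover, pipe c got a cover, and pipe a was already complete. The parts I placed measured within about 0.5 mm of their targets in the last wrist views, the spare plate and the small black half stayed on the rack, and I handed in at about 50 s.

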